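# Offer up the card-terminal pole foot over its counter base

### The job

The steel pole foot for the card terminal has to be screwed onto the grey base that is fixed to the shop counter. Pick the foot up by its square stub, line its four holes up with the four threaded holes of the base (either way round), and gently lower it until you feel it seat, with the red sprung button pressed right in. Then raise it straight up about 15 mm off the base and finish there, still holding it level and hovering with the holes lined up, so the shopkeeper can slip the gasket in and start the screws; leave everything else on the counter alone.

Things in the scene. Friction and masses are not known exactly. Their poses are not given: they have to be found in the camera images.
- foot_grip (a point): The loose pole foot: a bright steel plate 120 x 90 mm, 6 mm thick, lying flat on the counter, with a dark square stub 32 x 32 mm standing upright on its centre, its sides parallel to the plate's edges, its top 76 mm above the plate's underside. Overall 0.42 to 0.78 kg. This point is on the stub's axis, 45 mm above the plate's underside. x along the plate's long edges, y along its short edges, z up the stub. Grip the stub across any two opposite faces.
- foot_under (a point): Centre of the underside of the foot's plate, 45 mm below foot_grip; same axes. The plate has four 12 mm through holes at x = +-45 mm, y = +-30 mm from here.
- foot_hole0 (a point): Foot's plate hole at x = +45, y = +30 mm, on the underside.
- foot_hole2 (a point): Foot's plate hole at x = -45, y = -30 mm, on the underside.
- base: Grey and black base block fixed to the counter, 140 x 110 x 24 mm high; origin at the centre of its underside, on the counter. x along its long edges, y along its short edges, z up.
- base_top (a point): Centre of the base's flat top face, 24 mm above the counter; same axes. Four 6 mm threaded holes with brass rims at x = +-45 mm, y = +-30 mm from here. The foot seats flat on this face. It fits either way round (half turn).
- base_hole0 (a point): Threaded hole of the base at x = +45, y = +30 mm, at its mouth.
- base_hole2 (a point): Threaded hole of the base at x = -45, y = -30 mm, at its mouth.
- button (a joint): Red sprung button, 18 mm wide, in the centre of the base's top; stands 8 mm proud when free. Value: how far it is pressed, 0 (free) to 0.008 m (flush). It takes about 2 N to start and 6 N to press flush, and springs back.
- tuna_can: Low blue tin, 66 mm diameter, 40 mm high, loose; origin at its underside. Leave alone.
- terminal: Black card terminal with keys, 75 x 150 x 30 mm, loose; origin at its underside. Leave alone.
- screwdriver: Screwdriver lying beyond the work area, loose. Leave alone.
- screw_dish: Yellow round dish with four screws in it, 84 mm diameter, 22 mm high, loose, beyond the blue tin. Leave alone.
- olive_jar: Green glass jar, 66 mm diameter, 100 mm high, loose. Leave alone.
- tomato_can: Red can, 74 mm diameter, 80 mm high, loose. Leave alone.
Mind the look-alikes: they are no part of the job. What is shaped like the part that bears foot_grip but pink is not meant.

How it is judged:
By the outcome, as a careful person would: the job done as asked, in the order asked, and still so for the second after the job is handed in, while the arm keeps its last pose, push and grip.
It also fails if it takes over 45 s, if anything falls off the work surface, if the arm or the gripper's body presses on something with over 40 N, if the wrist force passes 120 N, or if a joint passes its speed limit or range.

### The arm

A 6-joint arm with a two-finger parallel gripper is mounted at the origin on the work surface. World frame = base frame: x ahead of the robot, y to its left, z up, the work surface at z = 0. Lengths are in mm, angles in degrees, forces in N, time in s.
With the tool pointing down it reaches from about 350 to 850 mm from the base axis. Payload 8.1 kg.
Tool frame: the origin (TCP) lies between the finger pads; the fingertips stand 8 mm ahead of it and the grasp point (between the pads) lies 11 mm behind it; z points along the fingers, y is the line along which they close (so a half turn about z gives the same grasp; the last joint's range is limited). The gripper opens to 93 mm and grips with 3 to 60 N. Pads are 15 mm wide; open, the fingers measure 128 mm over their backs; the gripper's body (75 mm by 188 mm) begins 65 mm behind the grasp point.
Start: joints at [69.305, 7.471, 85.268, -0, 87.261, -4.893], TCP at [163.368, 577.335, 226.635] pointing down, gripper open.
Joint ranges: [-169.43, 169.43], [-51.17, 129.36], [1.28, 143.12], [-76.62, 256.62], [0, 156.53], [-152.29, 152.29]. Speed limits (degrees/s): [136.94, 136.94, 159.86, 180, 180, 180].

### API

Orientations are given as [roll, pitch, yaw] about the fixed x, y, z axes, in that order (R = Rz(yaw) Ry(pitch) Rx(roll)).
In Python, from workcell import robot gives the robot as it stands. The module is installed in compiled form; this text tells all that it offers. Calls block until the motion is done:
- robot.reach(position, orientation): joint-space move of the TCP to a pose.
- robot.move_l(position, vel=150, ori=None, max_force=None): straight line of the TCP; ori=None keeps the orientation; vel is the mean speed in mm/s. With max_force (N) it stops when the force on the tool has changed by that much, and returns True; else False.
- robot.goto_joints(angles): joint-space move.
- robot.let_go() and robot.grasp(grasp_force=None): open the fingers fully, or close them until they stop; grasp_force is the grip in N (None keeps the last).
- robot.wait(seconds).
- robot.ik(position, orientation): joint angles nearest the present ones, or None.
- robot.get_image(name): name is "scene" or "side" or "wrist"; returns the picture (420x560x3 uint8, blue, green, red); there is no depth.
- robot.calibration(name): a dict with "K" (3x3 intrinsics, pixels), "pose" (4x4, takes a point from camera to world coordinates); the wrist camera has in their place "T_tool_cam" (4x4, takes a point from camera to tool coordinates, whose origin is the TCP and whose axes are the flange's). Camera axes: x right, y down, z forward; pixel columns grow to the right and rows downward; lengths in mm; the calibration is good to about 2 mm. A picture is of the moment at which its call begins: read the wrist's pose just before it. calibration takes no time and is no camera call.
A pose or a line that the arm cannot do raises robot.IKError and nothing moves.
- robot.hand_in(): hands the job in; it is judged then, once.
Readings, each from a call of its own:
- robot.current_t(): time.
- robot.current_joint_positions(): joint angles.
- robot.current_joint_velocities(): joint speeds.
- robot.current_effort(): joint torques, N m.
- robot.current_tcp_pos(): TCP position.
- robot.current_tool_rot(): TCP orientation.
- robot.current_wrist_force(): force on the tool from outside, world axes, zero at the start.
- robot.current_ft_torque(): the same for the moment, N m.
- robot.current_width(): finger opening in mm.
- robot.current_grasp_force(): force on a finger pad.
Only numpy, scipy, OpenCV 4.12 (cv2) and the standard library are available. Lean on these libraries where they do the work, as an engineer would, in place of code of your own. Each camera call takes 0.05 s, during which the arm holds its last target. There are 200 camera calls.

## Working session

There is one attempt and no reset: what is moved stays moved. The work goes in short steps, each a Python script; the robot and the scene stay as the last script left them, time stands still between calls to the robot, and variables do not carry over. Pictures are saved under pics/ and viewed, at most 10 in all, crops included, and the job is handed in when it is done.

```bash
mkdir -p pics; python3 - <<'E'
from workcell import robot
import cv2,numpy as np
for n in("scene","side","wrist"):
    cv2.imwrite(f"pics/{n}0.png",robot.get_image(n))
    c=robot.calibration(n);print(n,{k:np.round(v,3).tolist() for k,v in c.items()})
a=[cv2.imread(f"pics/{n}0.png") for n in("scene","side")]
print(robot.current_t(),robot.current_tool_rot())
E
```

```text
scene {'K': [[479.812, 0.0, 278.729], [0.0, 479.812, 216.128], [0.0, 0.0, 1.0]], 'pose': [[0.624, 0.586, -0.517, 1134.864], [0.782, -0.471, 0.409, -485.682], [-0.004, -0.659, -0.752, 943.443], [0.0, 0.0, 0.0, 1.0]]}
side {'K': [[399.335, 0.0, 285.92], [0.0, 399.335, 204.166], [0.0, 0.0, 1.0]], 'pose': [[0.665, -0.543, 0.514, -5.997], [-0.747, -0.482, 0.458, -497.244], [-0.001, -0.688, -0.725, 818.52], [0.0, 0.0, 0.0, 1.0]]}
wrist {'K': [[345.969, 0.0, 281.234], [0.0, 345.969, 209.517], [0.0, 0.0, 1.0]], 'T_tool_cam': [[0.0, -0.971, -0.239, 66.199], [1.0, -0.0, 0.002, 0.485], [-0.002, -0.239, 0.971, -157.941], [0.0, 0.0, 0.0, 1.0]]}
0.15 [-1.79920640e+02 -7.37221563e-03  1.64196323e+02]
```

View pics/scene0.png

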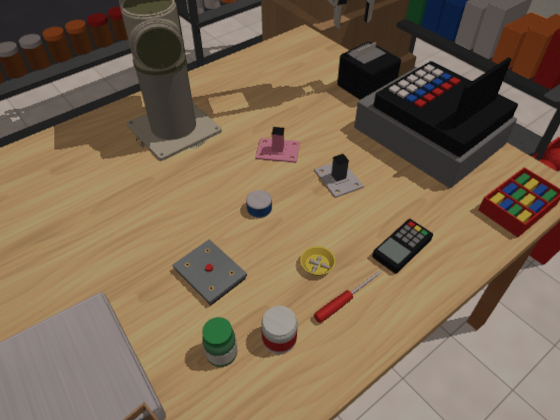

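View pics/side0.png

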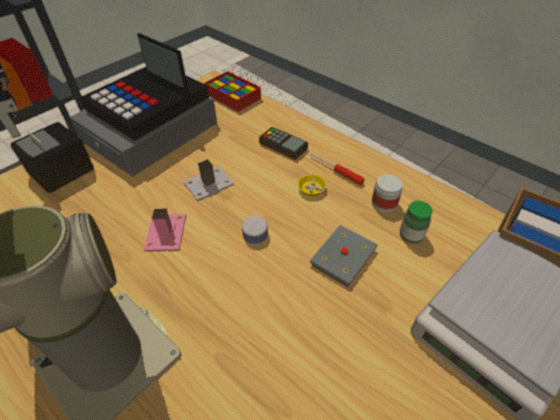

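The feet that could be confused are the steel plate with a dark stub at scene (340,178) / side (208,182), and the pink one at scene (278,148) / side (165,230). I choose the steel one. The base is at scene (209,270) / side (345,255).

```bash
cat > h.py <<'E'
from workcell import robot
import cv2,numpy as np
from scipy.spatial.transform import Rotation as R
def cam(n):
    c=robot.calibration(n)
    if n!="wrist": return c["K"],np.array(c["pose"])
    T=np.eye(4);T[:3,:3]=R.from_euler("xyz",robot.current_tool_rot(),degrees=True).as_matrix();T[:3,3]=robot.current_tcp_pos()
    return c["K"],T@c["T_tool_cam"]
def cast(px,K,T,z):
    px=np.atleast_2d(px).astype(float)
    d=np.c_[px,np.ones(len(px))]@np.linalg.inv(K).T@T[:3,:3].T
    o=T[:3,3]
    return o+d*((z-o[2])/d[:,2])[:,None]
def proj(p,K,T):
    q=(np.atleast_2d(p)-T[:3,3])@T[:3,:3]@K.T
    return q[:,:2]/q[:,2:]
E
python3 - <<'E'
from h import *
for n,d in(("scene",dict(footplate=((339,178),6),stubtop=((340,160),76),base=((209,268),32),pink=((278,150),6),can=((260,198),40),jar=((218,328),100),tom=((279,316),80),dish=((317,258),22),term=((403,240),30))),
           ("side",dict(foot=((208,183),6),stubtop=((206,165),76),base=((345,251),32),can=((255,226),40)))):
    K,T=cam(n)
    for k,(p,z) in d.items(): print(n,k,cast(p,K,T,z)[0].round(0))
im=cv2.imread("pics/scene0.png")[120:220,230:390];cv2.imwrite("pics/crop.png",cv2.resize(im,None,fx=4,fy=4,interpolation=2))
E
```

```text
scene footplate [485. 243.   6.]
scene stubtop [485. 238.  76.]
scene base [ 532. -215.   32.]
scene pink [286. 184.   6.]
scene can [435.   6.  40.]
scene jar [ 707. -299.  100.]
scene tom [ 752. -184.   80.]
scene dish [661.   3.  22.]
scene term [756. 197.  30.]
side foot [481. 245.   6.]
side stubtop [484. 242.  76.]
side base [ 529. -214.   32.]
side can [436.   2.  40.]
```

View pics/crop.png

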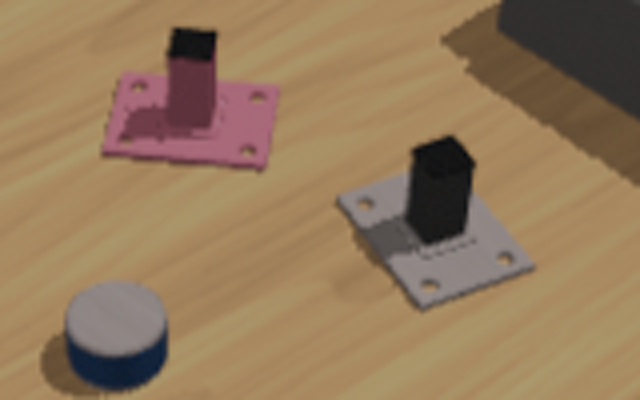

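The crop confirms the target: steel plate with dark stub at crop (440,190). The other one is pink. Next I look at the base and then the foot from above with the wrist camera.

```bash
python3 - <<'E'
from h import *
out={}
for n,p in(("base",[530,-215,220]),("foot",[484,242,240])):
    robot.reach(p,[180,0,164] if n=="foot" else [180,0,120]); robot.wait(.3)
    K,T=cam("wrist"); im=robot.get_image("wrist"); cv2.imwrite(f"pics/w{n}.png",im); np.savez(f"w{n}.npz",K=K,T=T)
    print(n,robot.current_t(),robot.current_tcp_pos(),robot.current_joint_positions())
a=[cv2.resize(cv2.imread(f"pics/w{n}.png"),(400,300)) for n in("base","foot")]
cv2.imwrite("pics/both.png",np.hstack(a))
E
```

```text
base 3.5583 [ 530.08272233 -214.8107083   219.98306545] [-2.71967516e+01  3.32079372e+00  9.03746482e+01  1.74911715e-03
  8.63050185e+01 -5.72164073e+01]
foot 5.5917 [484.19913969 241.56423006 239.94691198] [ 2.10869790e+01 -1.96354961e+00  9.36208582e+01 -3.02843763e-03
  8.83510936e+01 -5.28632862e+01]
```

View pics/both.png

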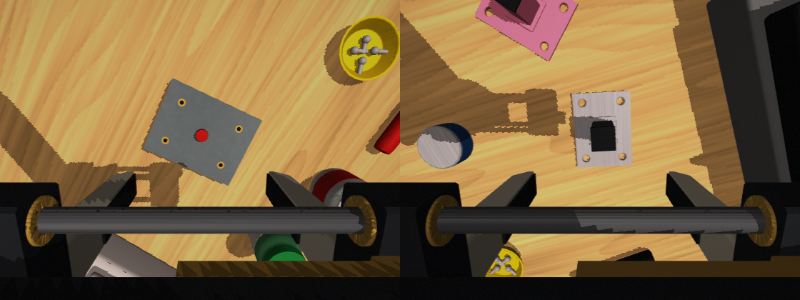

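Left panel, base: rims at (182,102), (239,129), (165,140) and (221,165), red button at (201,135). Right panel, foot: holes at (182,103), (220,100), (186,157) and (222,156), stub at (203,137). All are in half-panel pixels, so multiply by 1.4.

```bash
cat >> h.py <<'E'
def blob(im,p,r=11):
    "saturated blob (hue orange) centroid near p"
    x,y=np.round(p).astype(int)
    hsv=cv2.cvtColor(im,cv2.COLOR_BGR2HSV)[y-r:y+r+1,x-r:x+r+1]
    m=((hsv[...,1]>90)&(hsv[...,0]<32)&(hsv[...,2]>60)).astype(np.uint8)
    m=cv2.morphologyEx(m,cv2.MORPH_CLOSE,np.ones((5,5)))
    n,l,s,c=cv2.connectedComponentsWithStats(m)
    i=1+np.argmax(s[1:,4]); return c[i]+[x-r,y-r],s[i,4]
def fit(P):
    "P ordered ++,-+,--,+- : centre, yaw, residual"
    M=np.array([[45,30],[-45,30],[-45,-30],[45,-30]],float);c=P[:,:2].mean(0);Q=P[:,:2]-c
    a=np.arctan2((M[:,0]*Q[:,1]-M[:,1]*Q[:,0]).sum(),(M*Q).sum())
    Rm=np.array([[np.cos(a),-np.sin(a)],[np.sin(a),np.cos(a)]])
    s=np.linalg.norm(Q,axis=1).mean()/np.hypot(45,30)
    return c,np.degrees(a),np.abs(Q-M@Rm.T).max(),s
E
python3 - <<'E'
from h import *
for n,z,pts in(("base",24,[(182,102),(239,129),(221,165),(165,140)]),("foot",3,[(182,103),(186,157),(222,156),(220,100)])):
    im=cv2.imread(f"pics/w{n}.png");d=np.load(f"w{n}.npz")
    b=[blob(im,np.array(p)*1.4) for p in pts];px=np.array([x[0] for x in b])
    P=cast(px,d["K"],d["T"],z);print(n,px.round(1).tolist(),[int(x[1]) for x in b]);print(P.round(1).tolist())
    for Q in(P,P[::-1]):print([np.round(v,2) for v in fit(Q)])
E
```

```text
base [[254.2, 143.0], [333.9, 180.2], [308.7, 230.7], [231.0, 196.2]] [99, 95, 84, 92]
[[482.8, -186.1, 24.0], [572.3, -177.9, 24.0], [577.9, -237.6, 24.0], [488.3, -245.9, 24.0]]
[array([ 530.34, -211.86]), np.float64(-174.78), np.float64(59.8), np.float64(1.0)]
[array([ 530.34, -211.86]), np.float64(-174.71), np.float64(0.06), np.float64(1.0)]
foot [[254.6, 143.8], [260.2, 220.9], [311.0, 218.3], [308.3, 141.0]] [84, 68, 67, 87]
[[433.2, 226.2, 3.0], [521.0, 206.1, 3.0], [534.6, 264.8, 3.0], [446.8, 285.0, 3.0]]
[array([483.9 , 245.51]), np.float64(167.05), np.float64(0.2), np.float64(1.0)]
[array([483.9 , 245.51]), np.float64(167.2), np.float64(58.74), np.float64(1.0)]
```

```bash
python3 - <<'E'
from h import *
robot.reach([484,245,240],[180,0,77]); robot.wait(.3)
K,T=cam("wrist"); im=robot.get_image("wrist"); cv2.imwrite("pics/w77.png",im)
C=np.array([483.9,245.51,3])
a=np.radians(-12.95);M=np.array([[45,30],[-45,30],[-45,-30],[45,-30]])@np.array([[np.cos(a),np.sin(a)],[-np.sin(a),np.cos(a)]])
px=proj(np.c_[C[:2]+M,[3]*4],K,T);b=[blob(im,p) for p in px];q=np.array([x[0] for x in b])
print(px.round(1).tolist(),q.round(1).tolist(),[int(x[1]) for x in b])
c2,y2,r2,s2=fit(cast(q,K,T,3));print(c2,y2,r2,s2)
rot=lambda y:R.from_euler("xyz",[180,0,y],degrees=True).as_matrix()[:2,:2]
b=np.linalg.solve(rot(164)-rot(77),C[:2]-c2);f=C[:2]-rot(164)@b;B=np.array([530.34,-211.86])-rot(120)@b
print("bias",b,"foot",f,"base",B,robot.current_t())
E
```

```text
[[320.8, 157.5], [241.4, 157.5], [242.8, 209.0], [319.5, 209.0]] [[320.9, 157.5], [241.5, 157.5], [242.9, 208.9], [319.5, 208.9]] [80, 82, 72, 72]
[483.97487385 245.57347087] -12.969992403398757 0.0680813627775052 0.9992301229009211
bias [ 0.07025986 -0.01212094] foot [483.9708791  245.50228515] base [ 530.38562697 -211.91478636] 7.3
```

```bash
python3 - <<'E'
from h import *
y=90-12.97
robot.move_l([483.95,245.5,110],vel=150,ori=[180,0,y])
print(robot.move_l([483.95,245.5,34],vel=60,max_force=8))
robot.grasp(35);robot.wait(.3)
print(robot.current_width(),robot.current_grasp_force(),robot.current_tcp_pos(),robot.current_wrist_force())
robot.move_l([483.95,245.5,44],vel=40)
robot.move_l([483.95,245.5,160],vel=120);robot.wait(.2)
print(robot.current_width(),robot.current_wrist_force(),robot.current_ft_torque())
robot.move_l([530.37,-211.9,160],vel=160,ori=[180,0,95.29])
robot.move_l([530.37,-211.9,100],vel=100);robot.wait(.4)
print(robot.current_t(),robot.current_width(),robot.current_wrist_force(),robot.current_tcp_pos(),robot.current_tool_rot())
ims=[]
for n,c in(("scene",(209,250)),("side",(345,235)),("wrist",(280,200))):
    im=robot.get_image(n);cv2.imwrite(f"pics/{n}1.png",im)
    if n!="wrist": im=cv2.resize(im[c[1]-70:c[1]+80,c[0]-70:c[0]+70],(400,428),interpolation=2); ims.append(im)
cv2.imwrite("pics/chk.png",np.hstack(ims))
E
```

```text
False
31.90763240457266 34.999955892562866 [483.99427685 245.48883635  33.99474462] [ 1.18081454 -0.32603392 -0.37427114]
32.39176102148197 [-0.27714666 -0.51355607 -4.77063136] [-0.0499906   0.0866551   0.02715754]
16.9083 31.982068623205635 [ 0.17114413 -0.14058908 -5.5559121 ] [ 530.56238505 -211.99707987  100.36904393] [1.79971664e+02 1.72024081e-02 9.52887248e+01]
```

View pics/chk.png

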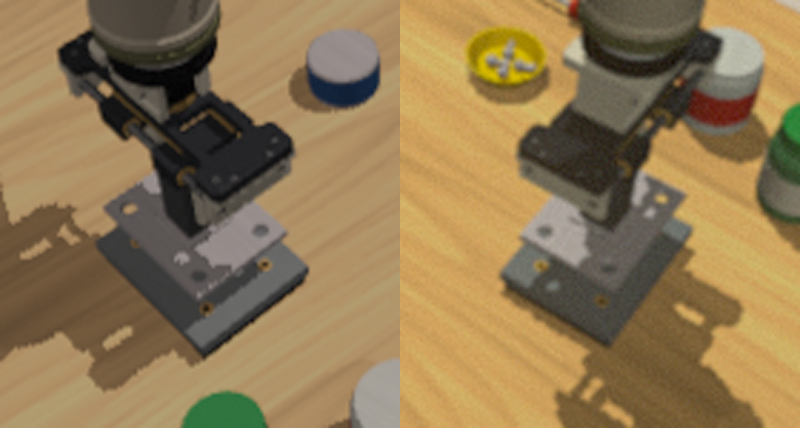

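View pics/wrist1.png

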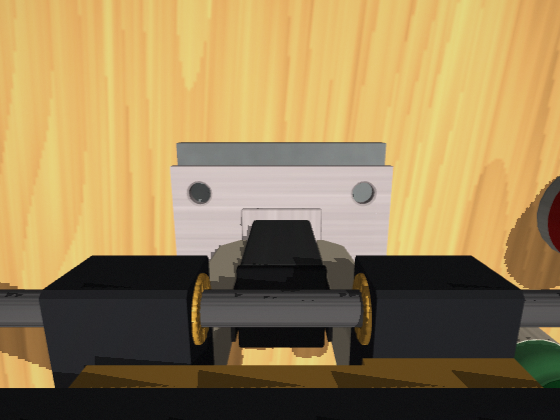

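Both views show the foot held level above the base with their edges parallel. In the wrist view the front plate holes are at (199,192) and (363,191). I check them against prediction, lower partway, then seat the foot with a force guard.

```bash
python3 - <<'E'
from h import *
def holes(im,exp):
    g=cv2.cvtColor(im,cv2.COLOR_BGR2GRAY);o=[]
    for x,y in np.round(exp).astype(int):
        r=18;w=g[y-r:y+r+1,x-r:x+r+1]
        t,m=cv2.threshold(w,0,1,cv2.THRESH_BINARY_INV+cv2.THRESH_OTSU)
        n,l,s,c=cv2.connectedComponentsWithStats(m);d=np.linalg.norm(c[1:]-r,axis=1)+(s[1:,4]<60)*99
        o.append(c[1+np.argmin(d)]+[x-r,y-r])
    return np.array(o)
def check(name):
    K,T=cam("wrist");p=robot.current_tcp_pos();im=robot.get_image("wrist");cv2.imwrite(f"pics/{name}.png",im)
    h=holes(im,[(199,192),(363,191)]);P=cast(h,K,T,p[2]-34+4)
    a=np.radians(5.29);Rm=np.array([[np.cos(a),-np.sin(a)],[np.sin(a),np.cos(a)]])
    # holes in base frame about base centre, both at same short/long side
    print(name,h.round(1).tolist(),((P[:,:2]-[530.37,-211.9])@Rm).round(2).tolist(),np.round(p,2),robot.current_t())
check("c1")
robot.move_l([530.37,-211.9,72],vel=60);robot.wait(.4)
check("c2");print(robot.current_wrist_force(),robot.current_ft_torque())
E
```

```text
c1 [[199.3, 192.6], [363.3, 192.3]] [[-45.26, 30.0], [45.35, 30.18]] [ 530.4  -211.9   100.08] 17.1083
c2 [[198.9, 192.4], [363.5, 192.4]] [[-45.4, 30.05], [45.54, 30.04]] [ 530.51 -211.98   72.25] 18.175
[ 0.22742707  0.61713203 -5.33091792] [-0.04283387  0.05169235  0.04195757]
```

Alignment is within about 0.3 mm, so I seat it now.

```bash
python3 - <<'E'
from h import *
robot.move_l([530.37,-211.9,68],vel=30);robot.wait(.3)
f0=robot.current_wrist_force()
hit=robot.move_l([530.37,-211.9,55.5],vel=8,max_force=14)
print(hit,robot.current_tcp_pos(),robot.current_wrist_force()-f0,robot.current_t())
robot.wait(.4)
p=robot.current_tcp_pos();print(p,robot.current_wrist_force()-f0,robot.current_ft_torque(),robot.current_width(),robot.current_t())
cv2.imwrite("pics/seat.png",np.hstack([cv2.resize(robot.get_image(n)[y-70:y+80,x-70:x+70],(400,428),interpolation=2) for n,x,y in(("scene",209,250),("side",345,235))]))
E
```

```text
True [ 530.35978161 -211.77411424   57.92817167] [-0.57063593  0.28677123  9.94433141] 19.95
[ 530.38410341 -211.80284962   57.95797515] [-0.55896065 -0.0793645  11.13782874] [ 0.0008055   0.08282669 -0.05045029] 32.26745060184078 20.35
```

View pics/seat.png

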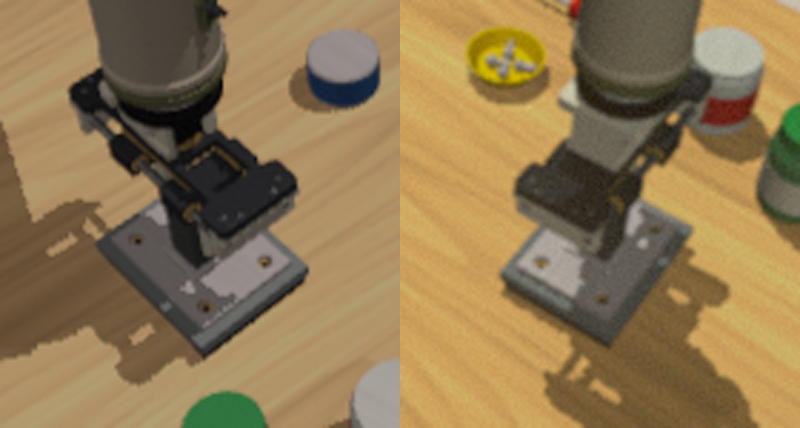

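The plate is seated flat, with the brass rims centred in its holes. TCP z is 57.96 against 58 expected, and the 11 N push is above the 6 N the button needs. Now I raise it straight up 15 mm.

```bash
python3 - <<'E'
from h import *
robot.move_l([530.37,-211.9,72.8],vel=25);robot.wait(.8)
print(robot.current_tcp_pos(),robot.current_tool_rot(),robot.current_wrist_force(),robot.current_width(),robot.current_joint_velocities().round(3) if hasattr(robot.current_joint_velocities(),'round') else '',robot.current_t())
K,T=cam("wrist");p=robot.current_tcp_pos();im=robot.get_image("wrist");g=cv2.cvtColor(im,cv2.COLOR_BGR2GRAY)
h=[]
for x,y in((199,192),(363,192)):
    w=g[y-18:y+19,x-18:x+19];t,m=cv2.threshold(w,0,1,cv2.THRESH_BINARY_INV+cv2.THRESH_OTSU)
    n,l,s,c=cv2.connectedComponentsWithStats(m);d=np.linalg.norm(c[1:]-18,axis=1)+(s[1:,4]<60)*99;h.append(c[1+np.argmin(d)]+[x-18,y-18])
a=np.radians(5.29);Rm=np.array([[np.cos(a),-np.sin(a)],[np.sin(a),np.cos(a)]])
print(np.round(h,1),((cast(np.array(h),K,T,p[2]-30)[:,:2]-[530.37,-211.9])@Rm).round(2))
cv2.imwrite("pics/end.png",np.hstack([cv2.resize(robot.get_image(n)[y-70:y+80,x-70:x+70],(400,428),interpolation=2) for n,x,y in(("scene",209,250),("side",345,235))]))
E
```

```text
[ 530.38409853 -211.8788447    72.79976492] [-1.79852428e+02 -9.72415841e-02  9.52899950e+01] [-0.28419058  0.49406183 -5.5740674 ] 32.28543567723557 [ 0.063  0.004 -0.041  0.028  0.076  0.004] 22.05
[[198.8 192.3]
 [363.2 192.4]] [[-45.69  30.19]
 [ 45.17  30.23]]
```

View pics/end.png

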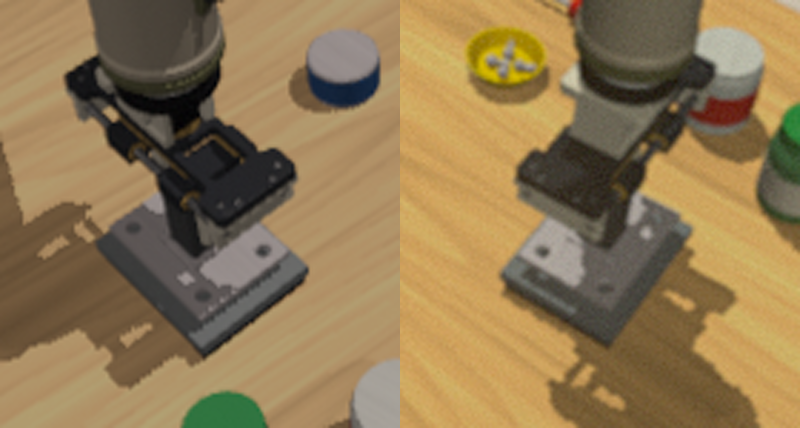

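The foot hovers level about 15 mm above the base, with the holes aligned to within 0.3 mm.

```bash
python3 -c "
from workcell import robot
print(robot.hand_in())"
```

```text
the job is handed in; nothing more can be done
None
```

The job is handed in: the foot seated on the base with an 11 N push (the button needs 6 N), and it now hovers level about 15 mm above it, still gripped, with the holes lined up to within about 0.3 mm.

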